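# Free the ratchet pawl with a release bar and lower the weighted press arm

## Robot

A 6-joint arm with a two-finger parallel gripper is mounted at the origin on the work surface. World frame = base frame: x ahead of the robot, y to its left, z up, the work surface at z = 0. Lengths are in mm, angles in rad, forces in N, time in s.
With the tool pointing down it reaches from about 350 to 875 mm from the base axis. Payload 4.2 kg.
Tool frame: the origin (TCP) lies at the very end of the fingers, on their centre line; the grasp point (between the pads) lies 19 mm behind it; z points along the fingers, y is the line along which they close (so a half turn about z gives the same grasp; the last joint's range is limited). The gripper opens to 85 mm and grips with 20 to 120 N. Pads are 22 mm wide; open, the fingers measure 114 mm over their backs; the gripper's body (76 mm by 85 mm) begins 54 mm behind the grasp point. The pads swing forward as they close: fully open they stand 13 mm farther back than shut.
Start: joints at [-0.877, 0.385, 0.008, 0, -1.194, -0.259], TCP at [263.28, -566.818, 231.312] pointing down, gripper open.
Joint ranges: [-3.14, 3.14], [-1.21, 2.06], [-1.07, 1.41], [-3.16, 2.05], [-2.99, -0.16], [-3.1, 3.1]. Speed limits (rad/s): [2.79, 2.79, 3.14, 3.14, 3.14, 3.14].

## Interface

Orientations are given as a unit quaternion [x, y, z, w].
In Python, from bench import arm gives the robot as it stands.
- The arm moves only by the tool servo_tool, never from a script. Its argument "rows" is a list that holds one entry, the list of rows, each a list of 7 numbers: the finger opening in mm, from 0 to 85.4, then the shift along the tool's x, y, z in mm, then the turn, a rotation vector about the tool's x, y, z in rad. A call has 1 to 10 rows; each row is the pose to reach, as a shift and turn from the pose commanded when the call began, along the tool's axes at that moment; what a row does not reach only later rows make up. A row lasts 1/8 s, in which the tool goes at most 62.5 mm and 10.7 degrees, less where a joint would pass 70% of its speed; a pose out of reach is approached as far as the arm can. A call with a gripper value outside its range is refused whole. The fingers move at their own pace and stop on an object; the grip force is fixed at half the most. Time passes only in rows, so rows that repeat a pose let the fingers close. It gives the time, the measured TCP pose, the force, the opening and the grip force at its end, in the units of the state.
- arm.read_state(): the state, without advancing time (a new reading comes with each control period).
- arm.get_image(name): name is "scene" or "top" or "wrist"; returns the picture (384x512x3 uint8, red, green, blue); there is no depth.
- arm.camera_params(name): a dict with "intrinsics" (3x3 intrinsics, pixels), "R" (3x3) and "t" (3): a world point X has camera coordinates R X + t. Camera axes: x right, y down, z forward; pixel columns grow to the right and rows downward; lengths in mm; the calibration is good to about 2 mm. A picture is of the moment at which its call begins: read the wrist's pose just before it. camera_params takes no time and is no camera call; for the wrist camera it gives the pose at the moment of the call.
- arm.job_done(): hands the job in; it is judged then, once.
The state is a dict: "clock": time; "joints": joint angles; "joint_vel": joint speeds; "joint_efforts": joint torques, N m; "position": TCP position; "ee_rot": TCP orientation; "contact_force": force on the tool from outside, world axes, zero at the start; "wrist_torque": the same for the moment, N m; "gripper_width": finger opening in mm; "grasp_force": force on a finger pad.
Only numpy, scipy, OpenCV 4.12 (cv2) and the standard library are available. Lean on these libraries where they do the work, as an engineer would, in place of code of your own. Each camera call takes 0.05 s, during which the arm holds its last target. There are 200 camera calls.

## Task

Take the wooden-handled release bar from its rest, get its steel rod under the red pawl of the blue lever press and flick the pawl right over until it lies fully back against its brass stop pin, without forcing it and without touching the pawl with the gripper. Then lower the weighted press arm gently by its red knob until its steel foot rests on the steel anvil, and leave the bar lying back in its rest as it was. Leave everything else on the bench where it is.

Things in the scene. Friction and masses are not known exactly. Their poses are not given: they have to be found in the camera images.
- bar_grip (a point): Centre of the release bar's dark wooden handle, half-way up: a 72 mm long, 22 x 22 mm square handle; a brass ferrule (17 mm dia, 10 mm) and a 9 mm dia steel rod follow on its +x end. Whole bar 130 g, loose. Own x runs along the bar towards the rod's end, z up as it lies.
- bar_tip (a point): Free end of the steel rod, on its axis, 130 mm from bar_grip along the bar's x. The bare 9 mm rod runs from 46 to 130 mm.
- rest_seat (a point): Fixed wooden rest: where bar_grip lies when the bar is home, 45 mm above the bench; x along the bar. Two open U supports (10 mm thick): one 29 mm behind under the handle (34 mm wide inside, floor 11 mm below this point), one 85 mm ahead under the rod (22 mm wide, floor 4.5 mm below); side walls 12 mm high. Foot 60 mm wide, 12 mm thick. Mid-handle is free for fingers.
- pawl_pivot (a point): Fixed point on the pawl's level hinge line, 151 mm above the bench. x runs along the hinge, into the press away from its front; y left seen from the front; z up. Pawl down, the red bar runs 71 mm to -y, 57 mm broad along x (35 mm before to 22 mm beyond this point), flat underside 5.5 mm above the hinge line, 8 mm thick; boss of 12 mm radius on the hinge.
- pawl (a joint): Angle of the pawl, rad: 0 = down, hooked in the ratchet wheel; grows as its hook end swings up and over to +y; 2.1 = lying back against the stop pin (hard stop). Its hinge is stiff (about 0.08 N m), so it stays wherever it is left: about 2 to 3 N is needed at 35 mm from the hinge, and it must be pushed all the way to the stop. It is slight: no more than 9 N on it.
- hub (a point): Hinge of the press arm on the press, 110 mm above the bench, axis along this point's x (axes as for pawl_pivot).
- red_knob (a point): Centre of the red ball knob (32 mm dia) at the free end of the press arm, 165 mm from the hub (it also lies 10 mm above the arm's centre line). The arm (about 0.9 kg with its weights) reaches to the hub's -y side; a brake in the hub carries it, so that once the pawl is back it stays where it is and wants roughly 1 to 5 N downwards on the knob.
- press_arm (a joint): Angle of the press arm, rad: about 0 = raised (24 degrees above level, held by the pawl), grows as it goes down; 0.42 = level, steel foot on the anvil.
- anvil_top (a point): Centre of the top of the steel anvil (60 x 60 mm, top 60 mm above the bench) on the press's base plate (150 x 290 x 16 mm). The foot is 28 mm dia and sits 130 mm from the hub, reaching 50 mm below the arm's centre line. The anvil wants no more than 25 N from the foot.
- stamp_block: Fixed wooden block 150 x 70 mm, 45 mm high, with short steel stamps to 85 mm; it may stand left or right, the bar's rest on the other side. Origin under it, 30 mm behind its middle.
- spool: White thread spool with brown thread, 56 mm dia, 50 mm high, origin under its centre. Bystander.
- dye_jar_blue: Blue dye jar, 42 mm dia, 58 mm high, origin under its centre. Bystander.
- dye_jar_red: Red dye jar, 42 mm dia, 58 mm high, origin under its centre. Bystander.
- dye_bottle: Yellow dye bottle, 36 mm dia, 110 mm high, origin under its centre. Bystander.
- mallet: White-headed mallet lying down, head 60 mm dia, wooden handle 180 mm along its -x, origin under the head's centre. Bystander.
- brass_weight: Brass disc weight, 44 mm dia, 50 mm high, origin under its centre. Bystander.
- wheel (a point): Centre of the front face of the steel ratchet wheel (90 mm dia over its teeth, 18 mm thick), 62 mm to -y and 41 mm below pawl_pivot, same x; axes as there. The hook at the pawl's end holds its top tooth. The pawl's bar juts 35 mm out before the wheel; the space under that part is open from the front and below. Deeper in, wheel and bar leave too little room for the rod.
- stop_pin (a point): Centre of the 10 mm brass stop pin against which the folded-back pawl lies: 31 mm to +y and 16 mm above pawl_pivot; pin parallel to the hinge.
Things that resemble listed ones, but are neither listed nor needed, are in the scene too. There is more than one size of the part that bears bar_grip; the job needs the larger.

How it is judged:
By the outcome, as a careful person would: the job done as asked, in the order asked, and still so for the second after the job is handed in, with the robot touching nothing.
It also fails if it takes over 72 s, if anything falls off the work surface, if the arm or the gripper's body presses on something with over 40 N, if the wrist force passes 120 N, or if a joint passes its speed limit or range.

## Working session

There is one attempt and no reset: what is moved stays moved. The work goes in short steps, Python scripts to look and compute and a tool call to move; the robot and the scene stay as the last step left them, time stands still between calls to the robot, and variables do not carry over. Pictures are saved under pics/ and viewed, at most 10 in all, crops included, and the job is handed in when it is done.

Besides the shell and the picture viewer there is one more tool, called after "Emit:" by a JSON object that holds its "name" and its "arguments", one argument or row to a line. servo_tool: Moves the arm, as the interface text tells. Its arguments: {"type":"object","properties":{"rows":{"type":"array"}},"required":["rows"]}

```bash
mkdir -p pics; ls; python3 - <<'E'
from bench import arm
import cv2
s=arm.read_state(); print(s)
for n in("scene","top"):
    im=arm.get_image(n); p=arm.camera_params(n); print(n,p)
    cv2.imwrite(f"pics/{n}0.png",cv2.resize(im[:,:,::-1],(800,600),interpolation=cv2.INTER_CUBIC))
    cv2.imwrite(f"pics/{n}0_raw.png",im[:,:,::-1])
E
```

```text
pics
{'clock': 0.0, 'joints': array([-8.77393097e-01,  3.85559785e-01,  6.61100703e-03, -4.73112599e-04,
       -1.19397242e+00, -2.58604634e-01]), 'joint_vel': array([ 0.00025633, -0.00015897, -0.0003208 , -0.00163827,  0.00035391,
        0.00030942]), 'joint_efforts': array([ 5.68900177e-04, -3.92290306e+01,  1.88404673e+01,  4.18620855e+00,
       -4.55942049e-03,  8.69607618e-06]), 'position': array([ 263.03730764, -566.31440634,  230.21766109]), 'ee_rot': array([-2.15605517e-01,  9.76479946e-01,  1.04507597e-03, -2.91415526e-04]), 'contact_force': array([-0.22167771, -0.84863241, -0.41758859]), 'wrist_torque': array([ 0.00786583,  0.03112154, -0.01073166]), 'grasp_force': 0.0, 'gripper_width': 85.33588245130227}
scene {'intrinsics': array([[353.91408043,   0.        , 253.67621518],
       [  0.        , 353.91408043, 191.48380413],
       [  0.        ,   0.        ,   1.        ]]), 'R': array([[ 0.39143226,  0.92002242, -0.01842631],
       [ 0.64882436, -0.29013732, -0.70345383],
       [-0.65253945,  0.26339909, -0.71050206]]), 't': array([-197.99206696, -239.46306885, 1362.67651457])}
top {'intrinsics': array([[356.86838137,   0.        , 249.19950476],
       [  0.        , 356.86838137, 191.89054899],
       [  0.        ,   0.        ,   1.        ]]), 'R': array([[-0.02834865, -0.99958335,  0.00543012],
       [-0.99175011,  0.02744629, -0.12521354],
       [ 0.12501233, -0.00893496, -0.99211496]]), 't': array([  16.86084489,  508.34251161, 1149.6758469 ])}
```

View pics/top0.png

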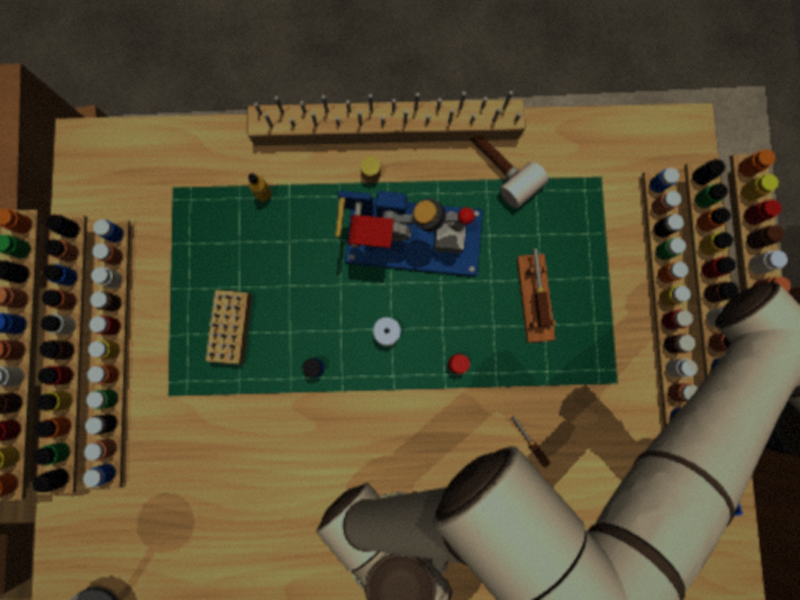

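View pics/scene0.png

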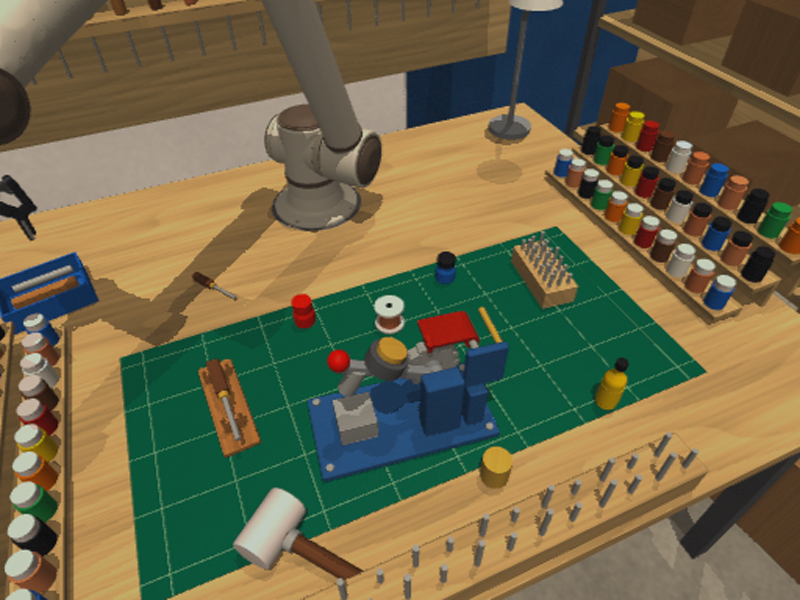

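The top view shows the press around (410,235), the red pawl around (372,232), the knob at (466,215) and the rest with the bar around (538,300) with the rod pointing away from the robot. The stamp block is on the left. The other screwdriver, at (530,440), is the smaller look-alike.

```bash
cat > h.py <<'E'
import numpy as np, cv2
from bench import arm
from scipy.spatial.transform import Rotation as Rot
def ray(p,u,v):
    d=p["R"].T@np.linalg.inv(p["intrinsics"])@np.array([u,v,1.]); return -p["R"].T@p["t"],d
def atz(p,u,v,z):
    c,d=ray(p,u,v); return c+d*(z-c[2])/d[2]
def tri(p1,a,p2,b):
    c1,d1=ray(p1,*a);c2,d2=ray(p2,*b)
    s=np.linalg.lstsq(np.c_[d1,-d2],c2-c1,rcond=None)[0]
    x,y=c1+d1*s[0],c2+d2*s[1]; return (x+y)/2,np.linalg.norm(x-y)
def proj(p,X):
    q=p["intrinsics"]@(p["R"]@np.asarray(X,float)+p["t"]); return q[:2]/q[2]
E
python3 - <<'E'
from h import *
np.set_printoptions(precision=1,suppress=True)
t=arm.camera_params("top");s=arm.camera_params("scene")
k=.64
def T(u,v,z):return atz(t,u*k,v*k,z)
for n,u,v,z in [("restc1",518,256,12),("restc2",548,253,12),("restc3",554,340,12),("restc4",526,342,12),
 ("handle back",542,326,56),("handle front",540,291,56),("tip",537,250,50),
 ("base fr",477,273,16),("base fl",347,262,16),("base br",481,208,16),("base bl",345,193,16),
 ("pawl bl",352,217,164),("pawl br",395,219,164),("pawl fr",391,248,164),("pawl fl",349,245,164),("knob",466,215,187),("spool",387,331,50),("redjar",459,363,58),("block",228,328,60)]:
    print(n,T(u,v,z))
print(tri(t,(466*k,215*k),s,(339*k,361*k)))
# pawl mask corners
for n in("top","scene"):
    im=cv2.imread(f"pics/{n}0_raw.png").astype(int);b,g,r=im[...,0],im[...,1],im[...,2]
    m=((r>90)&(g<60)&(b<60)).astype(np.uint8)
    c,_=cv2.findContours(m,0,2)
    for q in c:
        if cv2.contourArea(q)>40:
            print(n,cv2.contourArea(q),cv2.approxPolyDP(q,2.5,True)[:,0].tolist(),np.mean(q[:,0],0))
E
```

```text
restc1 [ 599.6 -280.5   12. ]
restc2 [ 604.5 -346.4   12. ]
restc3 [ 414.8 -347.1   12. ]
restc4 [ 412.2 -286.9   12. ]
handle back [ 442.4 -310.9   56. ]
handle front [ 515.4 -311.3   56. ]
tip [ 603.8 -312.1   50. ]
base fr [ 563.8 -188.6   16. ]
base fl [595.7  91.9  16. ]
base br [ 708.2 -204.4   16. ]
base bl [750.1  93.3  16. ]
pawl bl [653.8  70.8 164. ]
pawl br [647.7 -11.4 164. ]
pawl fr [591.2  -2.1 164. ]
pawl fl [599.2  77.6 164. ]
knob [ 645.4 -144.2  187. ]
spool [441.4   9.5  50. ]
redjar [ 371.3 -135.7   58. ]
block [456.  335.5  60. ]
(array([ 644.6, -142.8,  190.8]), np.float64(1.6775474196344102))
top 95.0 [[292, 227], [289, 235], [296, 238], [299, 229]] [294.7 231.8]
top 426.5 [[227, 137], [225, 155], [249, 157], [251, 140]] [236.6 147.2]
top 55.0 [[296, 133], [294, 138], [300, 141], [303, 137]] [297.8 137.1]
top 68.0 [[490, 128], [490, 134], [496, 138], [499, 131]] [494.2 133.5]
scene 87.5 [[27, 299], [20, 306], [30, 313], [35, 308]] [ 26.6 305.8]
scene 92.0 [[137, 230], [138, 236], [134, 231], [139, 250], [145, 245]] [137.9 239.6]
scene 141.5 [[214, 224], [210, 227], [210, 234], [219, 237], [223, 229], [221, 225]] [216.4 229.7]
scene 577.0 [[296, 199], [267, 205], [274, 225], [286, 219], [298, 217], [299, 221], [300, 217], [305, 218]] [286.5 212.6]
scene 218.0 [[195, 188], [187, 191], [188, 204], [192, 209], [200, 206], [199, 192]] [192.8 200.1]
scene 81.0 [[507, 143], [501, 158], [505, 161], [511, 155], [508, 148], [511, 144], [508, 146]] [507.  152.1]
scene 59.5 [[410, 142], [414, 148], [409, 157], [414, 158], [420, 147], [415, 148]] [413.6 150.3]
scene 58.0 [[421, 112], [414, 115], [412, 126], [417, 124]] [416.2 119.8]
scene 106.5 [[418, 77], [413, 77], [414, 85], [410, 83], [414, 86], [410, 96], [417, 94], [421, 84]] [415.5  84.8]
scene 48.0 [[394, 68], [392, 83], [398, 70]] [393.5  75.8]
```

```bash
cat >> h.py <<'E'
def plan(pos,head=180.,show=True):
    """shift & turn in tool axes to reach TCP pos, pointing down, tool x heading (deg, world)"""
    s=arm.read_state(); R0=Rot.from_quat(s["ee_rot"]); h=np.radians(head)
    x=np.array([np.cos(h),np.sin(h),0]); z=np.array([0,0,-1.]); R1=Rot.from_matrix(np.c_[x,np.cross(z,x),z])
    d=R0.inv().apply(np.asarray(pos)-s["position"]); w=(R0.inv()*R1).as_rotvec()
    print("t",round(s["clock"],2),"pos",s["position"].round(1),"shift",d.round(1),"turn",w.round(4),"F",s["contact_force"].round(1))
E
python3 -c "
from h import *
plan([470,-311,190])"
```

```text
t 0.1 pos [ 263.1 -566.4  230.3] shift [-295.2  144.4   40.6] turn [ 0.0019 -0.0005  0.4347] F [-0.9  0.6 -0.2]
```

Emit:
{"name": "servo_tool", "arguments": {
  "rows": [
    [[85,-295,144,40,0,0,0.435],[85,-295,144,40,0,0,0.435],[85,-295,144,40,0,0,0.435],[85,-295,144,40,0,0,0.435],[85,-295,144,40,0,0,0.435],[85,-295,144,40,0,0,0.435],[85,-295,144,40,0,0,0.435],[85,-295,144,40,0,0,0.435]]
  ]
}}

```text
clock: 1.1
position: [469.7, -312.2, 191.1]
ee_rot: [0.0, 1.0, 0.0, -0.0]
contact_force: [0.4, 0.0, 0.1]
gripper_width: 85.1
grasp_force: 0.0
```

```bash
python3 - <<'E'
from h import *
plan([490,-311,60])
p=arm.camera_params("wrist"); im=arm.get_image("wrist")
np.set_printoptions(precision=3,suppress=True); print(p["R"],-p["R"].T@p["t"],p["intrinsics"][0,0])
cv2.imwrite("pics/w1_raw.png",im[:,:,::-1]); cv2.imwrite("pics/w1.png",cv2.resize(im[:,:,::-1],(800,600),interpolation=cv2.INTER_CUBIC))
for X in([479,-311,56],[609,-311,49.5]): print(proj(p,X)/.64)
E
```

```text
t 1.1 pos [ 469.7 -312.2  191.1] shift [-20.4   1.2 131.1] turn [ 0.0002 -0.0007 -0.0005] F [0.4 0.  0.1]
[[ 0.001  1.     0.001]
 [ 0.963 -0.001  0.268]
 [ 0.268  0.001 -0.963]] [ 401.018 -312.31   334.704] 333.70579879950577
[406.502 304.917]
[406.428 499.654]
```

View pics/w1.png

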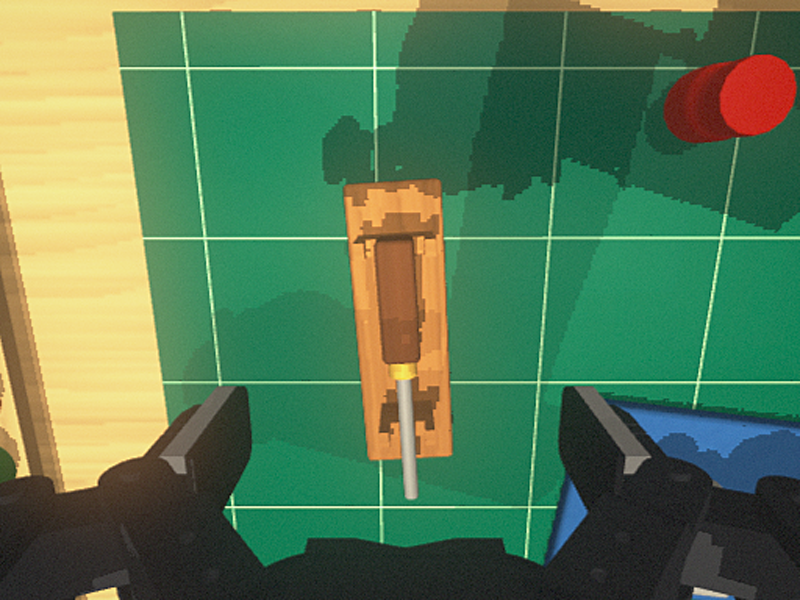

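The wrist view shows the handle from (395,238) to (402,363) and the rod tip at (411,498), so the rest is yawed slightly.

```bash
python3 - <<'E'
from h import *
np.set_printoptions(precision=1,suppress=True)
p=arm.camera_params("wrist")
b,f,t=[atz(p,u*.64,v*.64,z) for u,v,z in((395,238,56),(402,363,56),(411,497,46))]
print(b,f,t,np.degrees(np.arctan2(*(t-b)[[1,0]])),np.linalg.norm(f-b))
print([atz(p,u*.64,v*.64,12) for u,v in((344,184),(440,180),(453,455),(368,460))])
E
```

```text
[ 441.6 -317.5   56. ] [ 513.5 -314.    56. ] [ 609.6 -308.5   46. ] 3.061508126010731 71.91916977054974
[array([ 415.3, -348.9,   12. ]), array([ 413.1, -290.9,   12. ]), array([ 600.2, -278.8,   12. ]), array([ 604.1, -338.2,   12. ])]
```

```bash
python3 -c "
from h import *
plan([490.5,-314.9,26.5],183.2)"
```

```text
t 1.15 pos [ 469.6 -312.6  191.3] shift [-21.   -2.3 164.8] turn [ 0.0001 -0.0003 -0.0571] F [-0.8  0.5  0.1]
```

Emit:
{"name": "servo_tool", "arguments": {
  "rows": [
    [[85,-21,-2.3,50,0,0,-0.057],[85,-21,-2.3,100,0,0,-0.057],[85,-21,-2.3,140,0,0,-0.057],[85,-21,-2.3,164,0,0,-0.057],[85,-21,-2.3,164,0,0,-0.057],[0,-21,-2.3,164,0,0,-0.057],[0,-21,-2.3,164,0,0,-0.057],[0,-21,-2.3,164,0,0,-0.057],[0,-21,-2.3,164,0,0,-0.057],[0,-21,-2.3,164,0,0,-0.057]]
  ]
}}

```text
clock: 2.4
position: [491.8, -314.5, 28.4]
ee_rot: [-0.029, 1.0, -0.0, 0.001]
contact_force: [-0.3, 0.0, 6.2]
gripper_width: 21.0
grasp_force: 59.3
```

Emit:
{"name": "servo_tool", "arguments": {
  "rows": [
    [[0,0,0,-10,0,0,0],[0,0,0,-30,0,0,0],[0,15,0,-75,0,0,0],[0,30,0,-120,0,0,0],[0,40,0,-150,0,0,0],[0,40,0,-165,0,0,0],[0,40,0,-165,0,0,0]]
  ]
}}

```text
clock: 3.28
position: [451.8, -316.5, 192.8]
ee_rot: [-0.028, 1.0, -0.0, 0.001]
contact_force: [-1.4, 0.3, -2.0]
gripper_width: 21.3
grasp_force: 58.8
```

```bash
python3 -c "
from h import *
plan([451.4,40.2,170],173.6); s=arm.read_state(); print(s['gripper_width'],s['grasp_force'],s['wrist_torque'])"
```

```text
t 3.27 pos [ 451.8 -316.5  192.8] shift [-19.9 356.2  22.7] turn [-0.0003  0.0016  0.1685] F [-1.4  0.3 -2. ]
21.29787265992068 58.75432312488556 [-0.02098352  0.03033824  0.0322482 ]
```

Emit:
{"name": "servo_tool", "arguments": {
  "rows": [
    [[0,-2,40,5,0,0,0.03],[0,-4,90,10,0,0,0.06],[0,-8,140,15,0,0,0.1],[0,-11,190,20,0,0,0.13],[0,-14,240,22,0,0,0.168],[0,-16,290,22,0,0,0.168],[0,-19,330,22,0,0,0.168],[0,-20,356,22,0,0,0.168],[0,-20,356,22,0,0,0.168]]
  ]
}}

```text
clock: 4.4
position: [450.4, 41.4, 168.7]
ee_rot: [0.054, 0.999, -0.001, -0.002]
contact_force: [-0.1, 0.4, -1.5]
gripper_width: 21.0
grasp_force: 59.0
```

```bash
python3 - <<'E'
from h import *
plan([451.4,40.2,128.4],173.6)
p=arm.camera_params("wrist"); im=arm.get_image("wrist"); t=arm.get_image("scene")
cv2.imwrite("pics/w2_raw.png",im[:,:,::-1]); cv2.imwrite("pics/s2_raw.png",t[:,:,::-1])
c=cv2.resize(im[:,:,::-1],(800,600),interpolation=cv2.INTER_CUBIC); d=cv2.resize(t[100:280,140:400,::-1],(780,540),interpolation=cv2.INTER_CUBIC)
cv2.imwrite("pics/w2.png",c); cv2.imwrite("pics/s2.png",d)
e=lambda x,y,z:np.array([633,62,151])+x*np.array([.9937,-.112,0])+y*np.array([.112,.9937,0])+np.array([0,0,z])
for q in((-35,12,13.5),(-35,-71,13.5),(22,-71,13.5),(22,12,13.5)): print((proj(p,e(*q))/.64).round(0))
E
```

```text
t 4.4 pos [450.4  41.4 168.7] shift [-1.2 -1.  40.3] turn [-0.0014 -0.0031  0.0035] F [-0.1  0.4 -1.5]
[542. 738.]
[325. 738.]
[330. 841.]
[532. 841.]
```

View pics/w2.png

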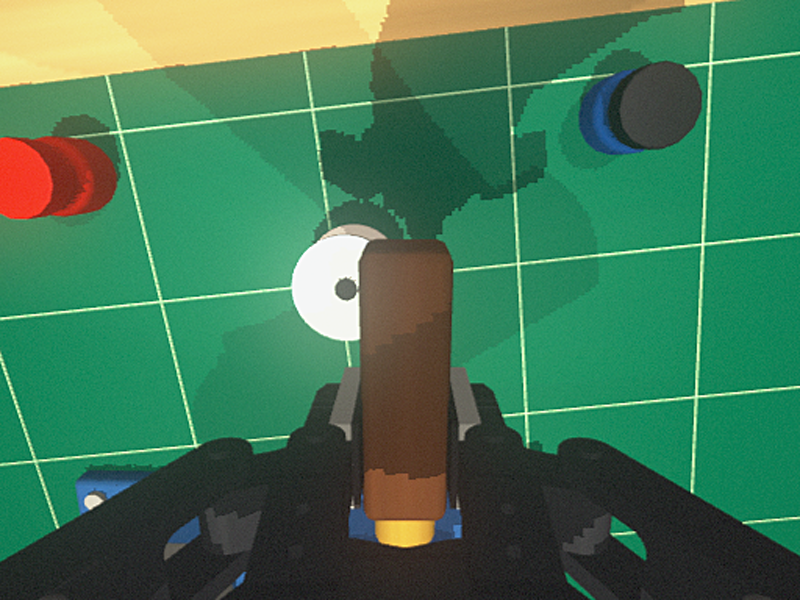

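The wrist camera sees only the handle in the grip (back edge at (405,240), front at (403,518)) and can't see the rod tip. I'll use the scene view instead.

View pics/s2.png

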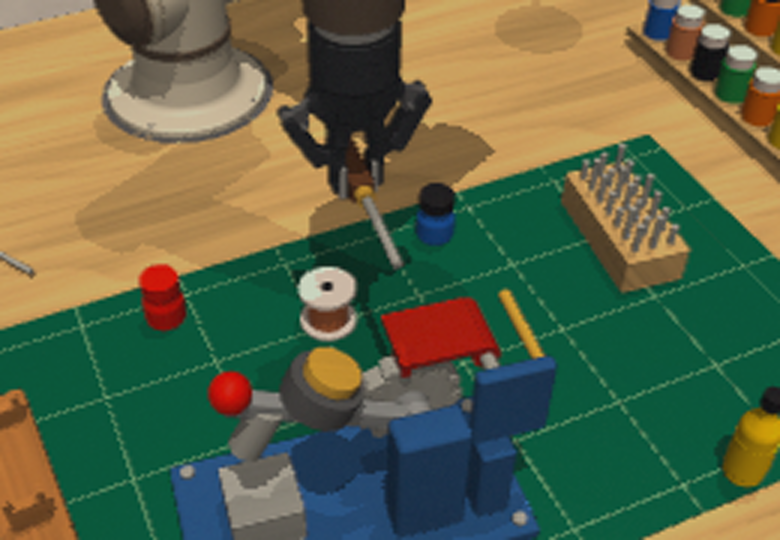

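```bash
python3 - <<'E'
from h import *
np.set_printoptions(precision=1,suppress=True)
p=arm.camera_params("wrist");s=arm.read_state();z=s["position"][2]
a,b=[atz(p,u*.64,v*.64,z+16.6+11) for u,v in((405,241),(403,518))]; print(a,b,(b-a),np.linalg.norm(b-a),(a+b)/2,s["position"])
R=Rot.from_quat(s["ee_rot"]).as_matrix(); print(R)
tip=s["position"]-118*R[:,0]-16.6*R[:,2]; print("tip",tip)
c=arm.camera_params("scene")
f=lambda X:(proj(c,X)-[140,100])*3
e=lambda x,y,z:np.array([633,62,151])+x*np.array([.9937,-.112,0])+y*np.array([.112,.9937,0])+np.array([0,0,z])
print("tip px",f(tip))
for q in((-35,12,13.5),(-35,-71,13.5),(22,-71,13.5),(22,12,13.5),(-35,-71,5.5),(-35,31,16),(22,31,16)): print(q,f(e(*q)))
E
```

```text
[399.7  45.6 196.6] [471.6  37.1 196.6] [71.9 -8.5  0. ] 72.43935532951843 [435.6  41.3 196.6] [450.4  39.9 169. ]
[[-1.   0.1 -0. ]
 [ 0.1  1.  -0. ]
 [ 0.  -0.  -1. ]]
tip [567.7  26.9 185.3]
tip px [396.7 263.1]
(-35, 12, 13.5) [468.8 288.1]
(-35, -71, 13.5) [372.9 310.5]
(22, -71, 13.5) [395.4 362.1]
(22, 12, 13.5) [495.4 337.7]
(-35, -71, 5.5) [372.8 317.1]
(-35, 31, 16) [490.5 281. ]
(22, 31, 16) [518.  330.2]
```

Scene crop: the tip at (397,264) matches its prediction. The pawl corners are about 8 px off mine at (470,299), (382,316), (402,370), so I'll triangulate them.

```bash
python3 - <<'E'
from h import *
np.set_printoptions(precision=1,suppress=True)
t=arm.camera_params("top");s=arm.camera_params("scene")
T=dict(bl=(227,137),fl=(225,155.5),fr=(249,158),br=(251.5,140))
S=dict(fl=(140+470/3,100+299/3),fr=(140+382/3,100+316/3),br=(140+402/3,100+368/3),bl=(140+497/3,100+350/3))
for k in T: print(k,*tri(t,T[k],s,S[k]))
# sanity of cameras: base-plate/known features: knob centroid from both, wood-handle bar tip in top now
im=arm.get_image("top"); cv2.imwrite("pics/t3.png",cv2.resize(im[110:200,200:320,::-1],(800,600),interpolation=cv2.INTER_CUBIC))
q=arm.read_state(); R=Rot.from_quat(q["ee_rot"]).as_matrix(); tip=q["position"]-118*R[:,0]-16.6*R[:,2]
print("tip px in crop",(proj(t,tip)-[200,110])*6.667)
E
```

```text
bl [662.3  67.8 157.5] 4.254826329278542
fl [605.2  74.6 158. ] 3.4088127452683095
fr [594.6   1.5 159.4] 0.11103069817682434
br [649.9  -7.2 158.7] 0.9228029861270711
tip px in crop [271.6 368.6]
```

View pics/t3.png

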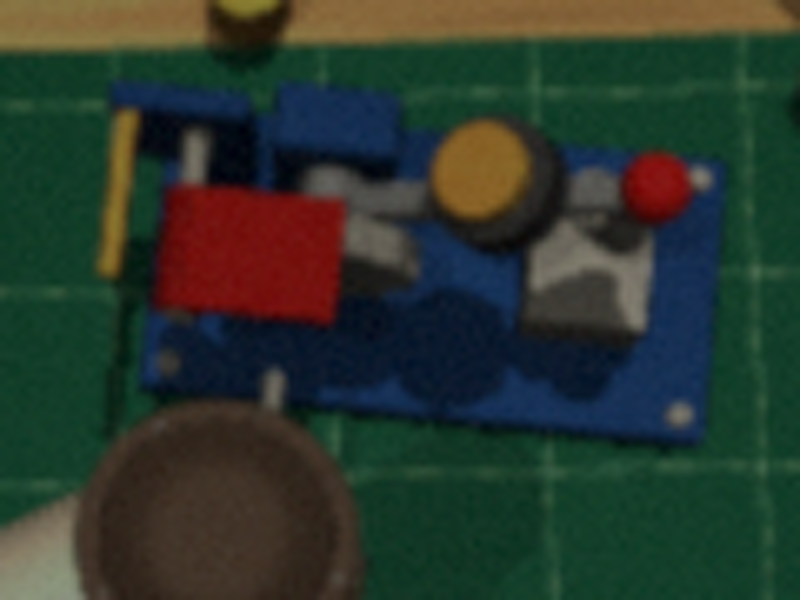

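The top crop has the pawl corners at fl(155,307), fr(334,323), bl(166,186), br(345,200). The hinge pin runs (197,130)-(193,180), the brass stop pin runs (125,110)-(110,275), and the knob is at (657,187). The rod tip at (273,370) is where I predicted.

```bash
python3 - <<'E'
from h import *
np.set_printoptions(precision=1,suppress=True)
t=arm.camera_params("top");s=arm.camera_params("scene")
r=lambda u,v:(200+(u+.5)/6.667-.5,110+(v+.5)/6.667-.5)
for n,u,v,z in(("fl",155,307,164.5),("fr",334,323,164.5),("bl",166,186,164.5),("br",345,200,164.5),("pinb",197,130,151),("pinf",193,180,151),("stopb",125,110,167),("stopf",110,275,167),("knob",657,187,187),("anvil fl",525,330,60),("anvil fr",642,340,60),("anvil bl",533,220,60),("base fr",700,440,16),("base br",722,165,16),("base fl",140,388,16)):
    X=atz(t,*r(u,v),z); print(n,X,"scene crop px",(proj(s,X)-[140,100])*3+1)
E
```

```text
fl [602.7  79.1 164.5] scene crop px [473.  291.2]
fr [593.3  -0.5 164.5] scene crop px [380.1 312.4]
bl [658.   73.1 164.5] scene crop px [499.4 339.7]
br [649.4  -7.  164.5] scene crop px [402.5 363.8]
pinb [687.8  59.3 151. ] scene crop px [500.8 383.1]
pinf [664.4  61.6 151. ] scene crop px [488.9 361. ]
stopb [692.9  90.7 167. ] scene crop px [542.  361.8]
stopf [617.2  98.7 167. ] scene crop px [502.9 293.7]
knob [ 645.4 -143.9  187. ] scene crop px [230.2 398.7]
anvil fl [610.6 -95.4  60. ] scene crop px [285.3 443.8]
anvil fr [ 604.  -152.6   60. ] scene crop px [218.5 460.7]
anvil bl [ 665.8 -101.5   60. ] scene crop px [302.6 497.7]
base fr [ 561.  -186.1   16. ] scene crop px [172.  465.1]
base br [ 703.9 -204.3   16. ] scene crop px [201.8 611.5]
base fl [595.5  97.   16. ] scene crop px [475.3 391. ]
```

```bash
python3 -c "
from h import *
plan([505.6,37.4,126.4],173.7)"
```

```text
t 4.55 pos [450.5  39.5 169.3] shift [-55.1   4.1  42.7] turn [-0.0012 -0.0023 -0.0017] F [ 0.6  0.1 -0.8]
```

Emit:
{"name": "servo_tool", "arguments": {
  "rows": [
    [[0,0,4,20,0,0,0],[0,0,4,43,0,0,0],[0,0,4,43,0,0,0],[0,-15,4,43,0,0,0],[0,-30,4,43,0,0,0],[0,-45,4,43,0,0,0],[0,-55,4,43,0,0,0],[0,-55,4,43,0,0,0],[0,-55,4,43,0,0,0]]
  ]
}}

```text
clock: 5.68
position: [505.6, 37.8, 127.1]
ee_rot: [0.056, 0.998, -0.0, -0.0]
contact_force: [-0.1, -0.4, -0.4]
gripper_width: 21.2
grasp_force: 59.0
```

```bash
python3 - <<'E'
from h import *
plan([505.6,37.4,126.4],173.7)
t=arm.get_image("scene");u=arm.get_image("top")
a=cv2.resize(t[175:245,240:330,::-1],(400,311),interpolation=cv2.INTER_CUBIC); b=cv2.resize(u[120:190,205:295,::-1],(400,311),interpolation=cv2.INTER_CUBIC)
cv2.imwrite("pics/m4.png",np.hstack([a,b]))
E
```

```text
t 5.67 pos [505.6  37.8 127.1] shift [-0.  -0.4  0.7] turn [-0.0002 -0.0008 -0.0014] F [-0.1 -0.4 -0.4]
```

View pics/m4.png

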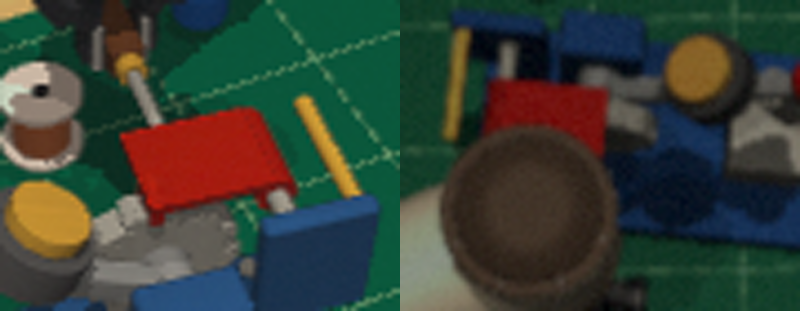

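The rod is under the front overhang of the pawl, in the outer third. Now I'll swing it up along an arc about the hinge.

Emit:
{"name": "servo_tool", "arguments": {
  "rows": [
    [[0,0,0,-5,0,0,0],[0,0,0,-9,0,0,0],[0,0,1,-16,0,0,0],[0,0,3,-23,0,0,0],[0,0,6,-30,0,0,0],[0,0,10.5,-36,0,0,0]]
  ]
}}

```text
clock: 6.52
position: [506.8, 48.3, 163.5]
ee_rot: [0.056, 0.998, -0.0, -0.001]
contact_force: [-0.2, -1.1, -4.1]
gripper_width: 21.1
grasp_force: 58.8
```

Emit:
{"name": "servo_tool", "arguments": {
  "rows": [
    [[0,0,5,-5,0,0,0],[0,0,11.5,-9,0,0,0],[0,0,18,-12,0,0,0],[0,0,25,-13.5,0,0,0],[0,0,32.5,-14,0,0,0],[0,0,37,-13.7,0,0,0],[0,0,37,-13.7,0,0,0]]
  ]
}}

```text
clock: 7.4
position: [511.9, 85.8, 177.2]
ee_rot: [0.055, 0.998, 0.0, 0.001]
contact_force: [0.3, -0.1, -2.0]
gripper_width: 21.1
grasp_force: 59.2
```

```bash
python3 - <<'E'
from h import *
plan([505.6,37.4,126.4],173.7)
t=arm.get_image("scene");u=arm.get_image("top")
a=cv2.resize(t[165:245,240:330,::-1],(400,355),interpolation=cv2.INTER_CUBIC); b=cv2.resize(u[110:190,205:295,::-1],(400,355),interpolation=cv2.INTER_CUBIC)
cv2.imwrite("pics/m5.png",np.hstack([a,b]))
E
```

```text
t 7.4 pos [511.9  85.8 177.2] shift [  1.  -48.8  50.8] turn [ 0.0007  0.0012 -0.0001] F [ 0.3 -0.1 -2. ]
```

View pics/m5.png

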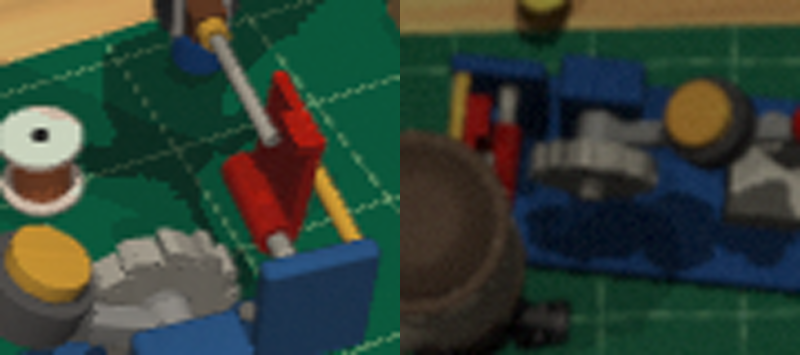

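The pawl is past upright at about 98°, with the rod on its inner face at (270,135). I'll creep on towards the stop and watch the force.

Emit:
{"name": "servo_tool", "arguments": {
  "rows": [
    [[0,0,2.5,0.8,0,0,0],[0,0,5,1.7,0,0,0],[0,0,7,2.4,0,0,0],[0,0,8.5,3,0,0,0],[0,0,10,3.6,0,0,0]]
  ]
}}

```text
clock: 8.12
position: [512.6, 95.1, 173.4]
ee_rot: [0.056, 0.998, 0.0, 0.0]
contact_force: [1.5, -1.7, -0.4]
gripper_width: 21.3
grasp_force: 59.3
```

Emit:
{"name": "servo_tool", "arguments": {
  "rows": [
    [[0,0,1,0.5,0,0,0],[0,0,2,1,0,0,0]]
  ]
}}

```text
clock: 8.38
position: [512.7, 97.1, 172.4]
ee_rot: [0.056, 0.998, -0.0, 0.0]
contact_force: [0.9, -1.8, 0.7]
gripper_width: 20.9
grasp_force: 59.3
```

Emit:
{"name": "servo_tool", "arguments": {
  "rows": [
    [[0,0,1,0.5,0,0,0],[0,0,2,1,0,0,0]]
  ]
}}

```text
clock: 8.62
position: [512.8, 99.0, 171.3]
ee_rot: [0.056, 0.998, -0.0, -0.0]
contact_force: [0.5, -0.8, -0.0]
gripper_width: 21.1
grasp_force: 59.3
```

Emit:
{"name": "servo_tool", "arguments": {
  "rows": [
    [[0,0,0.8,0.5,0,0,0],[0,0,1.2,0.8,0,0,0]]
  ]
}}

```text
clock: 8.88
position: [513.0, 100.2, 170.5]
ee_rot: [0.056, 0.998, -0.0, -0.0]
contact_force: [0.8, -2.5, -1.0]
gripper_width: 21.1
grasp_force: 59.3
```

Emit:
{"name": "servo_tool", "arguments": {
  "rows": [
    [[0,0,0.6,0.4,0,0,0],[0,0,0.9,0.6,0,0,0]]
  ]
}}

```text
clock: 9.12
position: [513.1, 101.1, 169.9]
ee_rot: [0.056, 0.998, -0.0, -0.0]
contact_force: [0.1, -1.6, -0.9]
gripper_width: 21.1
grasp_force: 59.3
```

Emit:
{"name": "servo_tool", "arguments": {
  "rows": [
    [[0,0,0.4,0.3,0,0,0],[0,0,0.8,0.5,0,0,0]]
  ]
}}

```text
clock: 9.38
position: [513.2, 101.9, 169.4]
ee_rot: [0.056, 0.998, -0.0, -0.0]
contact_force: [0.5, -1.6, -1.3]
gripper_width: 21.0
grasp_force: 59.3
```

```bash
python3 - <<'E'
from h import *
plan([505.6,37.4,126.4],173.7); print(arm.read_state()["wrist_torque"])
t=arm.get_image("scene");u=arm.get_image("top"); print(arm.read_state()["contact_force"],arm.read_state()["wrist_torque"])
a=cv2.resize(t[165:245,250:340,::-1],(400,355),interpolation=cv2.INTER_CUBIC); b=cv2.resize(u[110:190,195:285,::-1],(400,355),interpolation=cv2.INTER_CUBIC)
cv2.imwrite("pics/m6.png",np.hstack([a,b]))
E
```

```text
t 9.38 pos [513.2 101.9 169.4] shift [  0.3 -64.9  43. ] turn [-0.0001 -0.0003 -0.0013] F [ 0.5 -1.6 -1.3]
[-0.53381127 -0.09397317 -0.27652116]
[ 0.02703051 -1.54356159 -0.13073805] [-0.50582279 -0.18487734 -0.21009246]
```

View pics/m6.png

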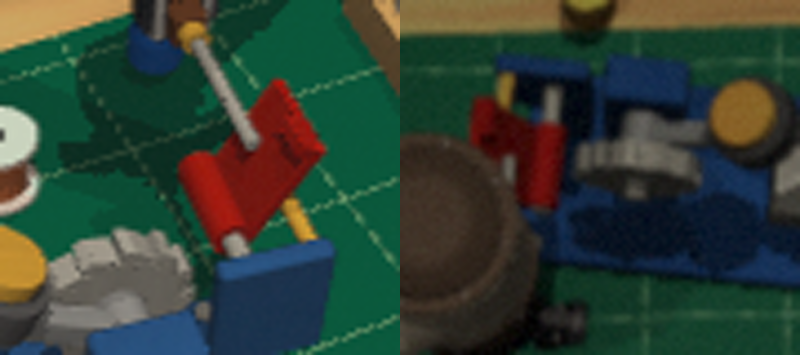

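The pawl is nearly at the pin, and the force is still only hinge friction. I'll keep creeping.

Emit:
{"name": "servo_tool", "arguments": {
  "rows": [
    [[0,0,0.5,0.3,0,0,0],[0,0,1,0.6,0,0,0]]
  ]
}}

```text
clock: 9.72
position: [513.2, 102.5, 169.0]
ee_rot: [0.056, 0.998, -0.0, -0.0]
contact_force: [-0.2, -3.6, -0.7]
gripper_width: 21.2
grasp_force: 59.6
```

Emit:
{"name": "servo_tool", "arguments": {
  "rows": [
    [[0,0,0.5,0.3,0,0,0],[0,0,0.8,0.5,0,0,0]]
  ]
}}

```text
clock: 9.98
position: [513.2, 102.9, 168.6]
ee_rot: [0.056, 0.998, -0.001, -0.0]
contact_force: [-0.1, -6.5, 1.5]
gripper_width: 21.1
grasp_force: 59.9
```

Emit:
{"name": "servo_tool", "arguments": {
  "rows": [
    [[0,0,0.4,0.3,0,0,0],[0,0,0.8,0.5,0,0,0]]
  ]
}}

```text
clock: 10.22
position: [513.2, 103.3, 168.3]
ee_rot: [0.056, 0.998, -0.001, -0.0]
contact_force: [-0.7, -7.4, 2.8]
gripper_width: 21.1
grasp_force: 60.3
```

```bash
python3 - <<'E'
from h import *
plan([505.6,37.4,126.4],173.7); print(arm.read_state()["wrist_torque"])
E
```

```text
t 10.22 pos [513.2 103.3 168.3] shift [  0.2 -66.3  42. ] turn [-0.0018 -0.0006 -0.003 ] F [-0.7 -7.4  2.8]
[-2.12346486 -0.09640797 -0.78990099]
```

The force has risen to about 8 N and the tool has stopped advancing, so the pawl is on the stop. Backing the rod off along the normal, then out forwards.

Emit:
{"name": "servo_tool", "arguments": {
  "rows": [
    [[0,0,-3,-1.7,0,0,0],[0,0,-6,-3.5,0,0,0],[0,0,-6,-3.5,0,0,0],[0,20,-6,-3.5,0,0,0],[0,40,-6,-3.5,0,0,0],[0,65,-6,-15,0,0,0],[0,65,-6,-25,0,0,0],[0,65,-6,-25,0,0,0]]
  ]
}}

```text
clock: 11.22
position: [449.5, 106.5, 194.1]
ee_rot: [0.055, 0.998, 0.001, 0.002]
contact_force: [1.0, -0.0, -1.1]
gripper_width: 20.7
grasp_force: 59.2
```

```bash
python3 - <<'E'
from h import *
plan([451,-316,193],183.2)
t=arm.get_image("scene");u=arm.get_image("top")
a=cv2.resize(t[165:245,250:340,::-1],(400,355),interpolation=cv2.INTER_CUBIC); b=cv2.resize(u[110:190,195:285,::-1],(400,355),interpolation=cv2.INTER_CUBIC)
cv2.imwrite("pics/m7.png",np.hstack([a,b]))
E
```

```text
t 11.22 pos [449.5 106.5 194.1] shift [-4.800e+01 -4.198e+02  4.000e-01] turn [ 0.0018  0.0031 -0.1661] F [ 1.  -0.  -1.1]
```

View pics/m7.png

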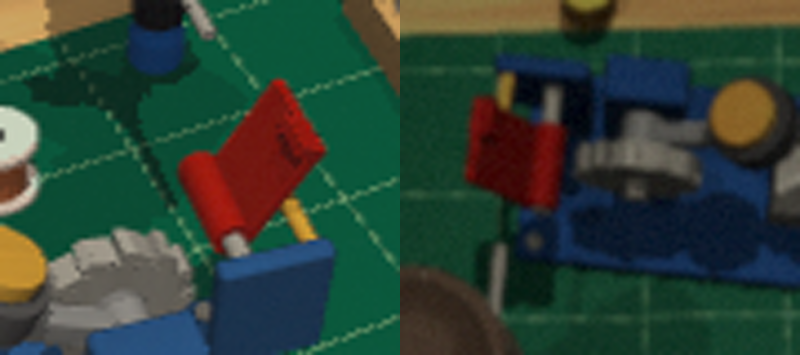

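The pawl is folded over at the brass pin and the rod is clear. Carrying the bar back to its rest.

Emit:
{"name": "servo_tool", "arguments": {
  "rows": [
    [[0,-4,-40,0,0,0,-0.02],[0,-8,-90,0,0,0,-0.04],[0,-14,-140,0,0,0,-0.06],[0,-20,-190,0,0,0,-0.08],[0,-26,-240,0,0,0,-0.1],[0,-32,-290,0,0,0,-0.12],[0,-38,-340,0,0,0,-0.14],[0,-44,-390,0,0,0,-0.166],[0,-48,-420,0,0,0,-0.166],[0,-48,-420,0,0,0,-0.166]]
  ]
}}

```text
clock: 12.58
position: [449.1, -319.2, 191.4]
ee_rot: [-0.025, 1.0, 0.0, -0.001]
contact_force: [0.6, -0.7, -1.7]
gripper_width: 20.9
grasp_force: 59.3
```

```bash
python3 - <<'E'
from h import *
np.set_printoptions(precision=2,suppress=True)
plan([491.8,-314.5,60],183.3); plan([491.8,-314.5,28.4],183.3)
im=arm.get_image("wrist")[:,:,::-1]; cv2.imwrite("pics/w8_raw.png",im)
old=cv2.imread("pics/w2_raw.png")
for I in(old,im):
    # handle: edges per row; colour profile across cols 215..305 (rows 160..230)
    h=cv2.cvtColor(np.ascontiguousarray(I),cv2.COLOR_BGR2HSV)
    m=((h[...,0]<14)&(h[...,1]>90)&(h[...,2]<150)).astype(np.uint8); m[:, :215]=0; m[:,305:]=0; m[:150]=0; m[335:]=0
    n,l,st,c=cv2.connectedComponentsWithStats(m); k=1+st[1:,4].argmax(); q=np.argwhere(l==k)[:,::-1]
    print(st[k],c[k]); rows=[(q[q[:,1]==r,0].min(),q[q[:,1]==r,0].max()) for r in range(170,325,20)]; print(rows)
E
```

```text
t 12.57 pos [ 449.1 -319.2  191.4] shift [-43.1   2.4 131.3] turn [ 0.   -0.   -0.01] F [ 0.6 -0.7 -1.7]
t 12.57 pos [ 449.1 -319.2  191.4] shift [-43.1   2.4 162.9] turn [ 0.   -0.   -0.01] F [ 0.6 -0.7 -1.7]
[ 231  160   59  173 6135] [261.83 261.36]
[(np.int64(251), np.int64(289)), (np.int64(248), np.int64(288)), (np.int64(246), np.int64(283)), (np.int64(251), np.int64(285)), (np.int64(238), np.int64(287)), (np.int64(233), np.int64(285)), (np.int64(233), np.int64(285)), (np.int64(232), np.int64(286))]
[ 230  158   60  175 8126] [260.08 249.17]
[(np.int64(235), np.int64(289)), (np.int64(231), np.int64(289)), (np.int64(231), np.int64(288)), (np.int64(233), np.int64(288)), (np.int64(232), np.int64(287)), (np.int64(232), np.int64(285)), (np.int64(233), np.int64(284)), (np.int64(232), np.int64(284))]
```

Emit:
{"name": "servo_tool", "arguments": {
  "rows": [
    [[0,-43,2.4,0,0,0,-0.01],[0,-43,2.4,40,0,0,-0.01],[0,-43,2.4,85,0,0,-0.01],[0,-43,2.4,115,0,0,-0.01],[0,-43,2.4,130,0,0,-0.01],[0,-43,2.4,140,0,0,-0.01],[0,-43,2.4,150,0,0,-0.01],[0,-43,2.4,158,0,0,-0.01],[0,-43,2.4,161,0,0,-0.01],[0,-43,2.4,161,0,0,-0.01]]
  ]
}}

```text
clock: 13.88
position: [492.3, -312.3, 32.0]
ee_rot: [-0.032, 0.999, -0.0, 0.0]
contact_force: [-0.3, 0.3, -1.1]
gripper_width: 20.9
grasp_force: 59.4
```

```bash
python3 - <<'E'
from h import *
plan([491.8,-314.5,28.4],183.3); print(arm.read_state()["wrist_torque"])
E
```

```text
t 13.88 pos [ 492.3 -312.3   32. ] shift [ 0.6 -2.1  3.6] turn [-0.0001  0.0002  0.0072] F [-0.3  0.3 -1.1]
[5.18191004e-05 1.39168768e-02 3.07792394e-02]
```

Emit:
{"name": "servo_tool", "arguments": {
  "rows": [
    [[0,0.5,-2,1,0,0,0.007],[0,0.5,-2,2.5,0,0,0.007],[0,0.5,-2,3.3,0,0,0.007],[0,0.5,-2,3.3,0,0,0.007]]
  ]
}}

```text
clock: 14.38
position: [491.8, -314.3, 28.6]
ee_rot: [-0.029, 1.0, -0.0, 0.0]
contact_force: [0.1, 0.2, -0.3]
gripper_width: 21.4
grasp_force: 59.4
```

Emit:
{"name": "servo_tool", "arguments": {
  "rows": [
    [[30,0,0,0,0,0,0],[60,0,0,0,0,0,0],[80,0,0,0,0,0,0],[80,0,0,0,0,0,0],[80,0,0,-15,0,0,0],[80,0,0,-50,0,0,0],[80,5,0,-100,0,0,0],[80,20,0,-163,0,0,0],[80,20,0,-163,0,0,0]]
  ]
}}

```text
clock: 15.5
position: [474.0, -316.9, 198.8]
ee_rot: [-0.029, 1.0, -0.003, 0.006]
contact_force: [-0.0, 0.3, -0.2]
gripper_width: 80.1
grasp_force: 0.0
```

```bash
python3 - <<'E'
from h import *
np.set_printoptions(precision=1,suppress=True)
plan([645,-144,250],173.7)
p=arm.camera_params("wrist"); im=arm.get_image("wrist")[:,:,::-1]; cv2.imwrite("pics/w9_raw.png",im); old=cv2.imread("pics/w1_raw.png")
for X,n in(([442.5,-317.6,56],"back"),([514.4,-313.6,56],"front"),([608.3,-308.5,46],"tip")): print(n,proj(p,X))
h=cv2.cvtColor(np.ascontiguousarray(im),cv2.COLOR_BGR2HSV)
m=((h[...,0]<12)&(h[...,1]>100)&(h[...,2]<125)).astype(np.uint8); m[:,:225]=0;m[:,290:]=0
n,l,st,c=cv2.connectedComponentsWithStats(m); k=1+st[1:,4].argmax(); print(st[k],c[k])
g=im.astype(int); s=(abs(g[...,0]-g[...,2])<25)&(g.sum(2)>260); s[:,:230]=0; s[:,290:]=0; s[:225]=0
q=np.argwhere(s); print(len(q),q.min(0),q.max(0)); 
for r in range(240,330,10):
    w=q[q[:,0]==r,1]; print(r,w.min() if len(w) else None,w.max() if len(w) else None,end="; ")
# red knob & now in scene/top
t=arm.camera_params("top");s_=arm.camera_params("scene")
E
```

```text
t 15.5 pos [ 474.  -316.9  198.8] shift [-181.4  162.3  -50.1] turn [-0.   0.   0.2] F [-0.   0.3 -0.2]
back [261.  144.9]
front [260.7 223.7]
tip [260.2 306.3]
[273 201   1   3   3] [273. 202.]
448 [225 230] [346 289]
240 258 265; 250 230 265; 260 258 265; 270 258 288; 280 258 264; 290 242 265; 300 240 265; 310 241 241; 320 239 240;
```

The rod is back at its home column and row in the wrist view. Next the knob: fingers closed, going above it.

Emit:
{"name": "servo_tool", "arguments": {
  "rows": [
    [[0,0,0,-50,0,0,0],[0,-30,27,-52,0,0,0.03],[0,-60,54,-52,0,0,0.07],[0,-90,81,-52,0,0,0.1],[0,-120,108,-51,0,0,0.14],[0,-150,135,-50,0,0,0.17],[0,-181,162,-50,0,0,0.2],[0,-181,162,-50,0,0,0.2],[0,-181,162,-50,0,0,0.2]]
  ]
}}

```text
clock: 16.68
position: [642.5, -143.3, 240.6]
ee_rot: [0.071, 0.997, -0.0, -0.001]
contact_force: [-0.1, -0.3, 0.3]
gripper_width: 0.1
grasp_force: 0.0
```

```bash
python3 - <<'E'
from h import *
np.set_printoptions(precision=1,suppress=True)
plan([645,-144,212],173.7)
p=arm.camera_params("wrist"); im=arm.get_image("wrist").astype(int); cv2.imwrite("pics/w10_raw.png",im[:,:,::-1])
sc=arm.get_image("scene").astype(int);s=arm.camera_params("scene")
for n,I,P in(("w",im,p),("s",sc,s)):
    print(n,proj(P,[645,-144,187]))
    m=((I[...,0]>90)&(I[...,1]<60)&(I[...,2]<60)).astype(np.uint8)
    k,l,st,c=cv2.connectedComponentsWithStats(m)
    for i in range(1,k):
        if st[i,4]>30: print(st[i],c[i])
E
```

```text
t 16.68 pos [ 642.5 -143.3  240.6] shift [-2.6 -0.4 28.6] turn [-0. -0. -0.] F [-0.1 -0.3  0.3]
w [258.4 220. ]
[ 235  194   52   47 1315] [260.2 217.4]
s [216.3 232.5]
[390  73   6  11  36] [392.2  77.8]
[410  77  13  20 144] [415.7  86. ]
[388  98   7  13  41] [391.2 104.7]
[409 112  13  15  91] [414.9 119.8]
[387 130   6  11  36] [389.8 134.9]
[500 143  12  18  92] [506.2 152.7]
[409 144  12  15  89] [414.4 152.1]
[290 183  33  39 617] [306.3 202.2]
[244 203  11   7  54] [249. 206.]
[188 204  10   6  32] [191.9 206.9]
[ 27 222   9  12  38] [ 30.7 227.7]
[209 224  15  14 162] [216.2 230.5]
[ 12 258  18  18  51] [ 23.3 267.3]
[ 22 295  15  19 108] [ 28.7 305.7]
[190 343  39  24  65] [207.3 353.9][ WARN:0@0.804] global loadsave.cpp:1063 imwrite_ Unsupported depth image for selected encoder is fallbacked to CV_8U.
```

The wrist view confirms the knob within 2 mm of (644,-143). Descending to touch it.

Emit:
{"name": "servo_tool", "arguments": {
  "rows": [
    [[0,-1.5,0,15,0,0,0],[0,-1.5,0,28,0,0,0],[0,-1.5,0,32,0,0,0],[0,-1.5,0,34,0,0,0]]
  ]
}}

```text
clock: 17.27
position: [644.2, -143.8, 207.7]
ee_rot: [0.071, 0.997, -0.0, -0.001]
contact_force: [-3.2, -0.8, 5.3]
gripper_width: 0.0
grasp_force: 2.5
```

Emit:
{"name": "servo_tool", "arguments": {
  "rows": [
    [[0,0,0,1,0,0,0],[0,0,0,2,0,0,0],[0,0,0,2,0,0,0]]
  ]
}}

```text
clock: 17.65
position: [644.4, -144.2, 207.0]
ee_rot: [0.071, 0.997, -0.001, 0.0]
contact_force: [-4.3, -1.1, 4.5]
gripper_width: 0.1
grasp_force: 2.4
```

Emit:
{"name": "servo_tool", "arguments": {
  "rows": [
    [[0,0,-0.7,1,0,0,0],[0,0,-1,2,0,0,0],[0,0,-1,2,0,0,0]]
  ]
}}

```text
clock: 18.02
position: [644.3, -145.3, 205.2]
ee_rot: [0.071, 0.997, -0.001, 0.0]
contact_force: [-3.6, -1.6, 5.2]
gripper_width: -0.1
grasp_force: 2.7
```

Emit:
{"name": "servo_tool", "arguments": {
  "rows": [
    [[0,0,0,-4,0,0,0],[0,-2.5,0,-4,0,0,0],[0,-2.5,0,-4,0,0,0]]
  ]
}}

```text
clock: 18.4
position: [647.4, -144.5, 207.2]
ee_rot: [0.071, 0.997, 0.0, 0.0]
contact_force: [1.0, 0.8, 0.8]
gripper_width: -0.2
grasp_force: 0.0
```

Emit:
{"name": "servo_tool", "arguments": {
  "rows": [
    [[0,0,0,2,0,0,0],[0,0,-0.3,4,0,0,0],[0,0,-0.5,6,0,0,0],[0,0,-0.5,6,0,0,0]]
  ]
}}

```text
clock: 18.9
position: [647.1, -146.1, 202.7]
ee_rot: [0.071, 0.997, -0.001, 0.001]
contact_force: [-1.4, -1.6, 4.1]
gripper_width: -0.3
grasp_force: 2.4
```

Emit:
{"name": "servo_tool", "arguments": {
  "rows": [
    [[0,0,-1.5,3,0,0,0],[0,0,-2.8,6,0,0,0],[0,0,-4,9,0,0,0],[0,0,-5.2,12,0,0,0],[0,0,-6.3,15,0,0,0],[0,0,-7.3,18,0,0,0],[0,0,-8.3,21,0,0,0],[0,0,-9.3,24,0,0,0]]
  ]
}}

```text
clock: 19.9
position: [646.1, -156.4, 179.4]
ee_rot: [0.071, 0.997, -0.001, 0.001]
contact_force: [-0.2, -3.9, 4.6]
gripper_width: -0.4
grasp_force: 3.0
```

Emit:
{"name": "servo_tool", "arguments": {
  "rows": [
    [[0,0,1,3,0,0,0],[0,0,1,6,0,0,0],[0,0,0.5,9,0,0,0],[0,0,0,12,0,0,0],[0,0,-0.5,15,0,0,0],[0,0,-1,18,0,0,0],[0,0,-1.5,21,0,0,0],[0,0,-1.8,24,0,0,0]]
  ]
}}

```text
clock: 20.9
position: [645.8, -156.7, 154.0]
ee_rot: [0.071, 0.997, -0.0, 0.001]
contact_force: [0.6, -1.6, 5.4]
gripper_width: -0.1
grasp_force: 2.3
```

Emit:
{"name": "servo_tool", "arguments": {
  "rows": [
    [[0,0,-0.3,2,0,0,0],[0,0,-0.5,4,0,0,0],[0,0,-0.8,6,0,0,0],[0,0,-1,8,0,0,0],[0,0,-1,8,0,0,0]]
  ]
}}

```text
clock: 21.52
position: [645.1, -157.0, 145.1]
ee_rot: [0.071, 0.997, 0.0, -0.0]
contact_force: [0.4, -2.4, 3.4]
gripper_width: 0.1
grasp_force: 1.4
```

Emit:
{"name": "servo_tool", "arguments": {
  "rows": [
    [[0,0,0,1,0,0,0],[0,0,-0.1,2,0,0,0],[0,0,-0.1,2,0,0,0]]
  ]
}}

```text
clock: 21.9
position: [645.1, -157.3, 143.4]
ee_rot: [0.071, 0.997, 0.0, -0.0]
contact_force: [0.4, -2.3, 3.2]
gripper_width: -0.0
grasp_force: 1.6
```

Emit:
{"name": "servo_tool", "arguments": {
  "rows": [
    [[0,0,0,1,0,0,0],[0,0,-0.1,2,0,0,0],[0,0,-0.1,2,0,0,0]]
  ]
}}

```text
clock: 22.28
position: [645.0, -157.5, 141.4]
ee_rot: [0.071, 0.997, 0.0, -0.0]
contact_force: [0.2, -2.1, 3.7]
gripper_width: -0.5
grasp_force: 1.8
```

Emit:
{"name": "servo_tool", "arguments": {
  "rows": [
    [[0,0,0,0.7,0,0,0],[0,0,0,1.5,0,0,0],[0,0,0,1.5,0,0,0]]
  ]
}}

```text
clock: 22.65
position: [645.1, -157.3, 139.9]
ee_rot: [0.071, 0.997, 0.0, -0.0]
contact_force: [-0.8, -1.8, 3.4]
gripper_width: -0.2
grasp_force: 1.6
```

Emit:
{"name": "servo_tool", "arguments": {
  "rows": [
    [[0,0,0,0.7,0,0,0],[0,0,0,1.5,0,0,0],[0,0,0,1.5,0,0,0]]
  ]
}}

```text
clock: 23.02
position: [645.1, -157.4, 138.4]
ee_rot: [0.071, 0.997, 0.0, -0.0]
contact_force: [-1.1, -2.4, 3.2]
gripper_width: -0.1
grasp_force: 1.6
```

Emit:
{"name": "servo_tool", "arguments": {
  "rows": [
    [[0,0,0,0.5,0,0,0],[0,0,0,1,0,0,0],[0,0,0,1,0,0,0]]
  ]
}}

```text
clock: 23.4
position: [645.1, -157.4, 137.5]
ee_rot: [0.071, 0.997, 0.0, -0.0]
contact_force: [-0.4, -2.5, 3.4]
gripper_width: 0.4
grasp_force: 1.8
```

Emit:
{"name": "servo_tool", "arguments": {
  "rows": [
    [[0,0,0,0.5,0,0,0],[0,0,0,1,0,0,0],[0,0,0,1,0,0,0]]
  ]
}}

```text
clock: 23.78
position: [645.2, -157.5, 136.5]
ee_rot: [0.071, 0.997, 0.0, -0.0]
contact_force: [-0.9, -1.8, 2.7]
gripper_width: -0.1
grasp_force: 1.7
```

Emit:
{"name": "servo_tool", "arguments": {
  "rows": [
    [[0,0,0,0.5,0,0,0],[0,0,0,1,0,0,0],[0,0,0,1,0,0,0]]
  ]
}}

```text
clock: 24.15
position: [645.2, -157.5, 135.8]
ee_rot: [0.071, 0.997, -0.0, 0.0]
contact_force: [-2.1, -3.4, 4.4]
gripper_width: 0.2
grasp_force: 2.3
```

Emit:
{"name": "servo_tool", "arguments": {
  "rows": [
    [[0,0,0,0.5,0,0,0],[0,0,0,1,0,0,0],[0,0,0,1,0,0,0]]
  ]
}}

```text
clock: 24.52
position: [645.2, -157.6, 135.7]
ee_rot: [0.071, 0.997, -0.0, 0.0]
contact_force: [-2.2, -1.5, 7.3]
gripper_width: 0.0
grasp_force: 3.8
```

Emit:
{"name": "servo_tool", "arguments": {
  "rows": [
    [[0,0,0,0.5,0,0,0],[0,0,0,0.7,0,0,0],[0,0,0,0.7,0,0,0]]
  ]
}}

```text
clock: 24.9
position: [645.3, -157.6, 135.6]
ee_rot: [0.071, 0.997, -0.0, 0.0]
contact_force: [-2.9, -0.8, 9.4]
gripper_width: 0.2
grasp_force: 4.8
```

The foot has landed: the force is building without motion, at the expected knob height. Lifting away.

Emit:
{"name": "servo_tool", "arguments": {
  "rows": [
    [[0,0,0,-2,0,0,0],[0,0,0,-6,0,0,0],[0,0,0,-30,0,0,0],[0,0,0,-70,0,0,0],[0,0,0,-110,0,0,0],[0,40,0,-120,0,0,0],[0,90,0,-120,0,0,0],[0,140,0,-120,0,0,0],[0,180,0,-120,0,0,0],[0,180,0,-120,0,0,0]]
  ]
}}

```text
clock: 26.15
position: [464.6, -131.2, 253.9]
ee_rot: [0.071, 0.997, 0.001, -0.0]
contact_force: [-0.1, 0.2, 0.3]
gripper_width: 0.2
grasp_force: 0.0
```

```bash
python3 - <<'E'
from h import *
np.set_printoptions(precision=1,suppress=True)
print(arm.read_state()["contact_force"])
s=arm.camera_params("scene");t=arm.camera_params("top")
# expected knob: press frame pivot (635.5,65); knob moved -18.3 along press y from (644.6,-143)
X=np.array([644.6-2,-143-18.2,121]); print("exp knob",proj(s,X),proj(t,X))
for n in("scene","top"):
    I=arm.get_image(n); cv2.imwrite(f"pics/{n}_end_raw.png",I[:,:,::-1]); I=I.astype(int)
    m=((I[...,0]>85)&(I[...,1]<60)&(I[...,2]<60)).astype(np.uint8)
    k,l,st,c=cv2.connectedComponentsWithStats(m)
    for i in range(1,k):
        if st[i,4]>30 and 180<c[i][0]<330: print(n,st[i],c[i])
    if n=="scene":
        o=cv2.imread("pics/scene0_raw.png")[:,:,::-1].astype(int)
        d=abs(I-o).sum(2); 
        for nm,(a,b,e,f) in dict(rest=(115,225,175,300),spool=(238,188,262,212),redjar=(183,186,204,212),bluejar=(277,160,294,184),weight=(305,285,330,312)).items(): print(nm,d[b:f,a:e].mean())
p0=cv2.imread("pics/m7.png")
E
```

```text
[-0.1  0.2  0.3]
exp knob [211.6 251.9] [300.7 144.2]
scene [290 183  33  39 623] [306.3 202.2]
scene [187 188  14  22 246] [193.4 198.7]
scene [243 203  13   6  57] [248.8 205.4]
scene [204 246  13  14 146] [210.  252.1]
scene [190 343  40  24  94] [209.3 354.9]
scene [187 350  34  21  46] [205.5 360.7]
rest 10.498444444444445
spool 13.902777777777779
redjar 48.81868131868132
bluejar 7.762254901960785
weight 12.816296296296295
top [211 133   5  12  34] [212.4 137.4]
top [225 138   6  18  75] [227.2 146.1]
top [298 140   9   9  57] [302.  144.2]
top [294 230   6   8  33] [296.6 234.2]
```

```bash
python3 -c "
from bench import arm
print(arm.job_done())"
```

```text
the job is handed in; nothing more can be done
None
```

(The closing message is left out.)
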